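Set out the stacked spread dishes at the bread buffet

TASK

The four lidded spread dishes came from the kitchen in one stack: take it apart and set each dish upright in the middle of the mat of its lid's colour, the two oblong ones lined up with the length of their mats so that nothing hangs over the edge. Put each down gently without dropping, tipping or knocking any over, leave the basket of seeded rolls and the breadstick cup where they are, and let go of everything at the end.

Things in the scene. Friction and masses are not known exactly. Their poses are not given: they have to be found in the camera images.
- honey_pot: Small round stoneware pot with vertical dark sides and a flat blue lid (lid fixed on): diameter 40 mm, 40 mm high, about 0.12 kg; origin at the centre of its underside, z up. Starts at the top of the stack, standing on the red-lidded pot. Everything in the stack just rests on what is below.
- jam_pot: Round dark stoneware pot with a flat red lid (fixed on): diameter 60 mm, 44 mm high, about 0.22 kg; origin at the centre of its underside, z up. Starts third from the bottom, standing on the green-lidded dish.
- olive_dish: Oblong dark stoneware dish with a flat green lid (fixed on): 104 mm along its x, 62 mm along its y, 40 mm high, vertical sides, about 0.30 kg; origin at the centre of its underside, z up. Starts second from the bottom, lying roughly crosswise on the yellow-lidded dish, whose ends stick out on both sides.
- butter_dish: Oblong dark stoneware dish with a flat yellow lid (fixed on): 130 mm along its x, 62 mm along its y, 42 mm high, vertical sides, about 0.38 kg; origin at the centre of its underside, z up. Bottom of the stack, standing on the table; the stack may stand at any of five places, with the mats at the other four.
- blue_mat: Fixed flat round blue mat on the table, diameter 64 mm, 5 mm thick; origin at the centre of its underside, z up.
- red_mat: Fixed flat round red mat on the table, diameter 84 mm, 5 mm thick; origin at the centre of its underside, z up.
- green_mat: Fixed flat oblong green mat on the table, 128 mm along its x, 86 mm along its y, 5 mm thick; origin at the centre of its underside, z up.
- yellow_mat: Fixed flat oblong yellow mat on the table, 154 mm along its x, 86 mm along its y, 5 mm thick; origin at the centre of its underside, z up.
- roll_basket: Bystander: loose round black basket heaped with seeded rolls, diameter 170 mm, 80 mm high, 0.9 kg; origin at the centre of its underside, z up. Leave alone. (A larger basket of plain rolls without seeds, 200 mm wide and 80 mm high, is fixed at the far edge of the table, beyond the work.)
- breadstick_cup: Bystander: loose brown woven cup, diameter 84 mm, 100 mm high, its breadsticks reaching up to about 180 mm, 0.45 kg; origin at the centre of its underside, z up. Leave alone.
Mind the look-alikes: they are no part of the job. Leave any turquoise look-alike of the honey_pot alone.

How it is judged:
By the outcome, as a careful person would: the job done as asked, in the order asked, and still so for the second after the job is handed in, with the robot touching nothing.
It also fails if it takes over 115 s, if anything falls off the work surface, if the arm or the gripper's body presses on something with over 40 N, if the wrist force passes 120 N, or if a joint passes its speed limit or range.

ROBOT

A 6-joint arm with a two-finger parallel gripper is mounted at the origin on the work surface. World frame = base frame: x ahead of the robot, y to its left, z up, the work surface at z = 0. Lengths are in m, angles in rad, forces in N, time in s.
With the tool pointing down it reaches from about 0.35 to 0.775 m from the base axis. Payload 5.5 kg.
Tool frame: the origin (TCP) lies midway between the tips of the shut fingers; the grasp point (between the pads) lies env.grasp_offset behind it (env.grasp_offset is the distance from the TCP to the grasp point, in m); z points along the fingers, y is the line along which they close (so a half turn about z gives the same grasp; the last joint's range is limited). The gripper opens to 85 mm and grips with 20 to 120 N. Pads are 22 mm wide; open, the fingers measure 114 mm over their backs; the gripper's body (76 mm by 85 mm) begins 54 mm behind the grasp point. The pads swing forward as they close: fully open they stand 13 mm farther back than shut.
Start: joints at [-1.386, 0.313, 0.046, 1.304, 0, 1.431], TCP at [0.183, -0.545, 0.231] pointing down, gripper open.
Joint ranges: [-2.76, 2.76], [-0.86, 1.69], [-1.03, 1.26], [-2.2, 2.34], [-1.47, 1.5], [-3.14, 3.14]. Speed limits (rad/s): [2.57, 2.57, 3.14, 3.14, 3.14, 3.14].

INTERFACE

Orientations are given as a unit quaternion [w, x, y, z].
In Python, from workcell import monitor, viewer, order, env gives the robot as it stands.
- The arm moves only by the tool carry_out, never from a script. Its argument "plan" is a list that holds one entry, the list of rows, each a list of 7 numbers: the turn, a rotation vector about the world's x, y, z in rad, then the shift along the world's x, y, z in mm, then the finger opening in mm, from 0 to 85.4. A call has 1 to 20 rows; each row is the pose to reach, as a shift and turn from the pose commanded when the call began; what a row does not reach only later rows make up. A row lasts 1/10 s, in which the tool goes at most 50 mm and 8.59 degrees, less where a joint would pass 70% of its speed; a pose out of reach is approached as far as the arm can. A call with a gripper value outside its range is refused whole. The fingers move at their own pace and stop on an object; "squeeze" is the grip in N (left out, the last holds). Time passes only in rows, so rows that repeat a pose let the fingers close. It gives the time, the measured TCP pose, the force, the opening and the grip force at its end, in the units of the state.
- monitor.get_state(): the state, without advancing time (a new reading comes with each control period).
- viewer.read_camera(name): name is "scene" or "top" or "wrist"; returns the picture (420x560x3 uint8, red, green, blue); there is no depth.
- viewer.calibration(name): a dict with "K" (3x3 intrinsics, pixels), "eye" and "rotation" of the camera in the world. Camera axes: x right, y down, z forward; pixel columns grow to the right and rows downward; lengths in m; the calibration is good to about 2 mm. The wrist camera is an equidistant fisheye: a pixel r from the principal point sees the ray r / f radians off the axis. A picture is of the moment at which its call begins: read the wrist's pose just before it. calibration takes no time and is no camera call; for the wrist camera it gives the pose at the moment of the call.
- order.hand_in(): hands the job in; it is judged then, once.
The state is a dict: "clock": time; "joint_pos": joint angles; "qvel": joint speeds; "tau": joint torques, N m; "tcp_pos": TCP position; "orientation": TCP orientation; "wrist_force": force on the tool from outside, world axes, zero at the start; "ft_torque": the same for the moment, N m; "finger_gap": finger opening in m; "grip_force": force on a finger pad.
Only numpy, scipy, OpenCV 4.12 (cv2) and the standard library are available. Lean on these libraries where they do the work, as an engineer would, in place of code of your own. Each camera call takes 0.05 s, during which the arm holds its last target. There are 200 camera calls.

## Working session

There is one attempt and no reset: what is moved stays moved. The work goes in short steps, Python scripts to look and compute and a tool call to move; the robot and the scene stay as the last step left them, time stands still between calls to the robot, and variables do not carry over. Pictures are saved under pics/ and viewed, at most 14 in all, crops included, and the job is handed in when it is done.

Besides the shell and the picture viewer there is one more tool, called after "Emit:" as a command line: name --argument value ..., lists and objects as JSON in quotes. carry_out: Moves the arm, as the interface text tells. Its arguments: {"type":"object","properties":{"plan":{"type":"array","items":{"type":"array","items":{"type":"array","items":{"type":"number"}}}},"squeeze":{"type":"number"}},"required":["plan"]}

```bash
mkdir -p pics; cat > h.py <<'E'
import numpy as np, cv2
from workcell import monitor, viewer, order, env
def snap(n,f):
    im=viewer.read_camera(n); cv2.imwrite(f'pics/{f}.png',im[:,:,::-1]); return im
def world(n,u,v,z):
    c=viewer.calibration(n);K=np.array(c['K']);R=np.array(c['rotation']);e=np.array(c['eye'])
    d=R@np.linalg.inv(K)@np.array([u,v,1.]); return (e+d*(z-e[2])/d[2])
E
python3 - <<'E'
from h import *
snap('top','top0');snap('scene','scene0')
for n in('top','scene'):
    c=viewer.calibration(n);print(n,c)
print(env.grasp_offset);print(monitor.get_state())
E
```

```text
top {'K': array([[469.57940074,   0.        , 281.45205636],
       [  0.        , 469.57940074, 212.60485412],
       [  0.        ,   0.        ,   1.        ]]), 'eye': array([ 2.45261212e-01, -4.92133513e-04,  1.58625420e+00]), 'rotation': array([ 0.05404565, -0.70526201,  0.70545234, -0.04496182])}
scene {'K': array([[447.09807993,   0.        , 277.72659756],
       [  0.        , 447.09807993, 210.68352232],
       [  0.        ,   0.        ,   1.        ]]), 'eye': array([ 0.8924432 , -0.77975312,  0.97222185]), 'rotation': array([-0.37757623,  0.89177698,  0.2300314 , -0.09620587])}
0.0187
{'clock': 0.1, 'joint_pos': array([-1.38561213e+00,  3.13958812e-01,  4.50773979e-02,  1.30359890e+00,
        3.51769947e-05,  1.43121095e+00]), 'qvel': array([-0.00082861, -0.00022475,  0.00309172, -0.00133781,  0.00193425,
       -0.00224844]), 'tau': array([ 2.14986823e-03, -4.81724417e+01,  2.99244207e+01,  1.27666059e-02,
       -2.03705595e-04,  2.90919971e-06]), 'tcp_pos': array([ 0.18340029, -0.54448122,  0.23047276]), 'orientation': array([-8.42177267e-04,  9.86844189e-01,  1.61672006e-01, -1.61140832e-06]), 'wrist_force': array([-0.19361402, -0.35339036,  0.53122663]), 'ft_torque': array([-0.01660894, -0.03035866, -0.02041071]), 'grip_force': 0.0, 'finger_gap': 0.08514530108831843}
```

View pics/top0.png

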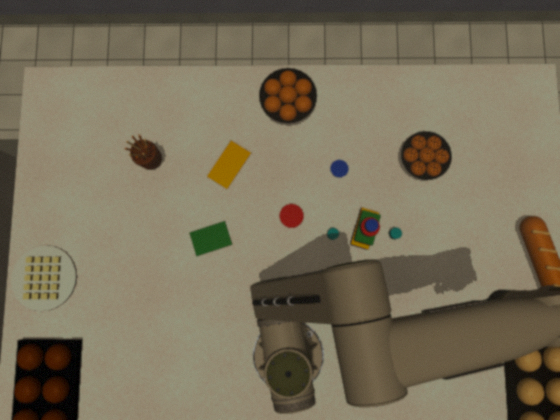

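View pics/scene0.png

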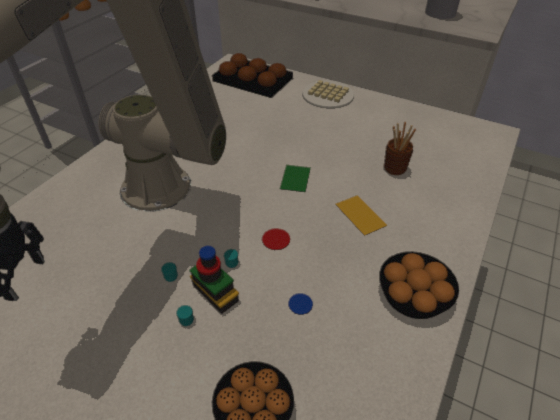

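The top view shows mats blue (340,168), red (291,216), green (211,238) and yellow (229,164), with the stack at (367,228). Possible mistakes for the honey pot (blue lid at 370,227) are the turquoise pots at (333,233) and (396,232), plus a third hidden under the arm, seen in the scene view at (170,271). The roll baskets are at (288,96) plain and (426,156) seeded, and the cup is at (146,153).

```bash
python3 - <<'E'
s=open('h.py').read().replace("R=np.array(c['rotation'])","R=Rot(c)")
s=s.replace("def snap","from scipy.spatial.transform import Rotation as Ro\ndef Rot(c): q=np.array(c['rotation']); return Ro.from_quat(np.r_[q[1:],q[0]]).as_matrix()\ndef snap")
open('h.py','w').write(s)
E
python3 - <<'E'
from h import *
im=cv2.imread('pics/top0.png'); hsv=cv2.cvtColor(im,cv2.COLOR_BGR2HSV)
def blobs(n,lo,hi,z):
    m=cv2.inRange(hsv,lo,hi)
    if lo[0]==0: m|=cv2.inRange(hsv,(172,lo[1],lo[2]),(180,255,255))
    N,L,S,C=cv2.connectedComponentsWithStats(m)
    for i in range(1,N):
        if S[i,4]<40 or not(150<C[i][0]<420 and 130<C[i][1]<260): continue
        p=np.argwhere(L==i)[:,::-1].astype(np.float32)
        cnt=cv2.findContours((L==i).astype(np.uint8),0,1)[0][0]
        box=cv2.boxPoints(cv2.minAreaRect(p))
        w=np.array([world('top',*q,z)[:2] for q in box]); e1=w[1]-w[0];e2=w[2]-w[1]
        e=e1 if np.linalg.norm(e1)>np.linalg.norm(e2) else e2
        print(n,S[i,4],C[i].round(1),world('top',*C[i],z)[:2].round(4),'rectc',w.mean(0).round(4),'size',np.linalg.norm(e1).round(3),np.linalg.norm(e2).round(3),'ang',np.degrees(np.arctan2(e[1],e[0])).round(1)%180)
blobs('blue',(108,150,60),(130,255,255),.005)
blobs('red',(0,180,100),(4,255,255),.005)
blobs('green',(50,120,40),(75,255,255),.005)
blobs('yellow',(15,180,100),(28,255,255),.005)
blobs('turq',(80,100,60),(100,255,255),.04)
print('honey',world('top',370,227,.166))
c=im[195:265,310:420]; cv2.imwrite('pics/c1.png',cv2.resize(c,None,fx=7,fy=7,interpolation=cv2.INTER_CUBIC))
s=cv2.imread('pics/scene0.png')[235:330,150:270]; cv2.imwrite('pics/c2.png',cv2.resize(s,None,fx=6,fy=6,interpolation=cv2.INTER_CUBIC))
E
```

```text
blue 167 [338.9 168.3] [ 0.6219 -0.1776] rectc [ 0.6214 -0.178 ] size 0.048 0.046 ang 89.9
blue 81 [371.1 224.9] [ 0.4259 -0.283 ] rectc [ 0.4274 -0.2828] size 0.034 0.031 ang 89.9
red 387 [291.1 215.4] [ 0.4587 -0.0129] rectc [ 0.4588 -0.0132] size 0.073 0.074 ang 26.099999999999994
red 59 [367.5 230.2] [ 0.4079 -0.2705] rectc [ 0.4109 -0.2712] size 0.033 0.057 ang 54.599999999999994
green 71 [368.5 215.3] [ 0.4586 -0.275 ] rectc [ 0.4576 -0.2775] size 0.066 0.029 ang 96.3
green 838 [210.3 238.2] [0.3813 0.2606] rectc [0.3817 0.2608] size 0.123 0.079 ang 108.6
green 139 [363.3 237.4] [ 0.3835 -0.2559] rectc [ 0.39  -0.261] size 0.044 0.061 ang 73.0
yellow 994 [228.6 164.3] [0.6372 0.2029] rectc [0.6379 0.2028] size 0.15 0.082 ang 147.7
yellow 75 [359.2 244.1] [ 0.361  -0.2415] rectc [ 0.3606 -0.2421] size 0.017 0.06 ang 67.9
turq 57 [332.5 231.7] [ 0.3995 -0.149 ] rectc [ 0.4002 -0.1491] size 0.03 0.023 ang 90.0
turq 93 [395.1 232.7] [ 0.3959 -0.3552] rectc [ 0.3951 -0.3547] size 0.033 0.033 ang 178.0
honey [ 0.40118599 -0.25085821  0.166     ]
```

View pics/c1.png

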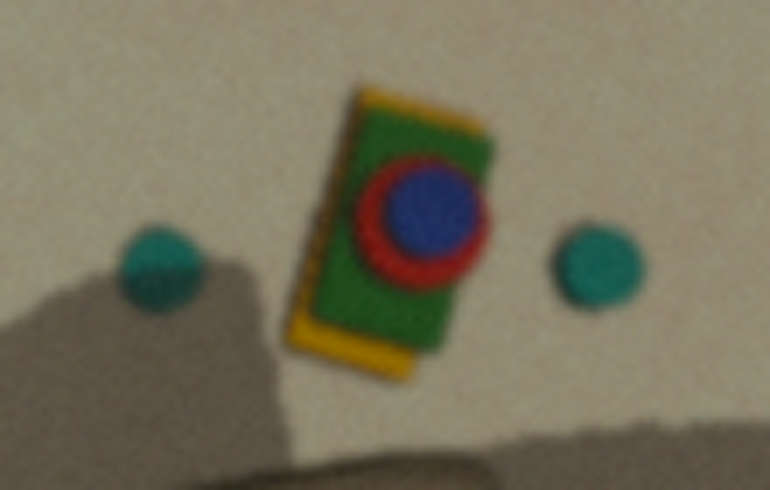

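View pics/c2.png

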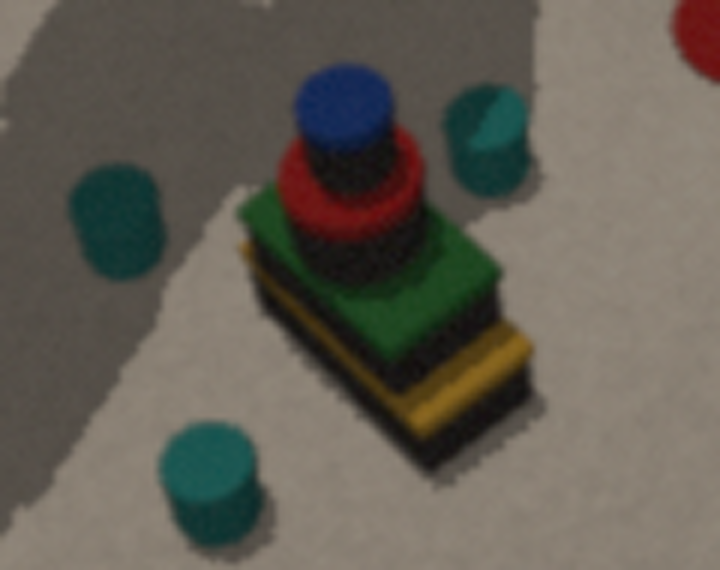

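The crops confirm the stack: blue lid on red, on green, on yellow, with all three turquoise pots clearly separate from it. Next I'll fit the stack poses from the corner pixels.

```bash
python3 - <<'E'
from h import *
t=lambda x,y,z: world('top',x/7+309.57,y/7+194.57,z)
s=lambda x,y,z: world('scene',x/6+149.58,y/6+234.58,z)
print('honey',t(433,211,.166),s(346,105,.166)); print('jam',t(422,222,.126),s(351,180,.126))
def rect(n,P,z):
    w=np.array([t(*p,z)[:2] for p in P]); L=(w[0]+w[1]-w[2]-w[3])/2; W=(w[0]+w[3]-w[1]-w[2])/2
    print(n,w.mean(0).round(4),np.linalg.norm(L),np.linalg.norm(W),'angL',np.degrees(np.arctan2(L[1],L[0])),'angW',np.degrees(np.arctan2(W[1],W[0])))
rect('olive',[(366,108),(494,143),(437,352),(311,315)],.082)
rect('butter',[(361,88),(490,125),(410,381),(285,348)],.042)
print('turq',s(113,195,.04),s(486,115,.04),s(212,460,.04),t(161,270,.04),t(599,267,.04))
print('green sc',[world('scene',*p,.005)[:2].round(4) for p in((296,178),)], 'red',world('scene',276.5,239,.005),'blue',world('scene',301,304,.005),'yel',world('scene',361,214.5,.005))
print('cup',world('top',146,153,.1),'basket',world('top',426,156,.06))
E
```

```text
honey [ 0.4081651  -0.25536013  0.166     ] [ 0.41485093 -0.25507101  0.166     ]
jam [ 0.40782341 -0.25751795  0.126     ] [ 0.41595789 -0.26057062  0.126     ]
olive [ 0.4095 -0.256 ] 0.09999653916320976 0.060117495643669513 angL -16.27749873801179 angW 73.91269432807447
butter [ 0.4111 -0.2555] 0.12843691100632226 0.061603259165213586 angL -17.96498618740622 angW 74.3344545730432
turq [ 0.28059253 -0.26561531  0.04      ] [ 0.39922965 -0.14718378  0.04      ] [ 0.40241082 -0.35403371  0.04      ] [ 0.39473206 -0.1492914   0.04      ] [ 0.39602391 -0.35524299  0.04      ]
green sc [array([0.3904, 0.262 ])] red [ 0.46697616 -0.0114362   0.005     ] blue [ 0.63036038 -0.17705646  0.005     ] yel [0.64540603 0.2037542  0.005     ]
cup [0.65212603 0.461452   0.1       ] basket [ 0.65013018 -0.46145305  0.06      ]
```

Emit:
carry_out --plan '[[[0,0,-0.05,20,25,10,85],[0,0,-0.15,50,65,25,85],[0,0,-0.25,85,110,50,85],[0,0,-0.35,120,152,50,85],[0,0,-0.45,155,196,50,85],[0,0,-0.55,190,240,50,85],[0,0,-0.6,215,272,50,85],[0,0,-0.604,229,290,50,85],[0,0,-0.604,229,290,50,85],[0,0,-0.604,229,290,50,85],[0,0,-0.604,229,290,50,85]]]'

```text
clock: 1.2
tcp_pos: [0.4121, -0.2554, 0.2811]
orientation: [0.0, 0.99, -0.139, -0.0]
wrist_force: [0.8, -0.5, 0.1]
finger_gap: 0.085
grip_force: 0.0
```

```bash
python3 - <<'E'
from h import *
s=monitor.get_state();print(s['tcp_pos'],s['orientation'],s['joint_pos'].round(2));c=viewer.calibration('wrist');print(c)
im=snap('wrist','w1')
E
```

```text
[ 0.41209351 -0.25537239  0.2810528 ] [ 5.40739637e-05  9.90241837e-01 -1.39359183e-01 -3.46432947e-04] [-0.72  0.13 -0.07  1.37 -0.    2.7 ]
{'K': array([[325.1922621 ,   0.        , 277.11577057],
       [  0.        , 325.1922621 , 211.92247924],
       [  0.        ,   0.        ,   1.        ]]), 'eye': array([ 0.49177039, -0.27857408,  0.42378354]), 'rotation': array([-0.09743564, -0.59358001,  0.78828315,  0.12953282])}
```

View pics/w1.png

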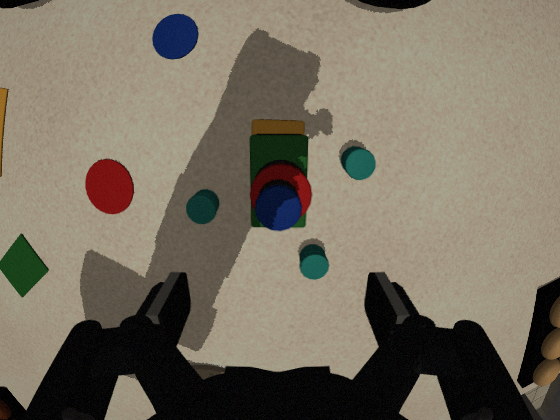

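The wrist view shows the blue lid at (278,207), on red, on green, on yellow. The three turquoise pots are separate at (203,207), (358,163) and (314,263). The blue mat is at (175,36) and the red mat at (109,186).

```bash
cat >> h.py <<'E'
def wworld(uv,z,c):
    K=np.array(c['K']);d=(np.asarray(uv,float).reshape(-1,2)-K[:2,2])/K[0,0]
    r=np.linalg.norm(d,axis=1,keepdims=True)+1e-12
    ray=np.hstack([d/r*np.sin(r),np.cos(r)])@Rot(c).T; e=np.array(c['eye'])
    return (e+ray*((z-e[2])/ray[:,2])[:,None])[:,:2]
RNG=dict(blue=((108,110,40),(130,255,255)),red=((0,150,50),(6,255,255)),green=((50,110,30),(75,255,255)),yellow=((13,150,60),(28,255,255)))
def blobs(f,c,col,z,amin=300):
    hsv=cv2.cvtColor(cv2.imread(f'pics/{f}.png'),cv2.COLOR_BGR2HSV);lo,hi=RNG[col];m=cv2.inRange(hsv,lo,hi)
    if col=='red': m|=cv2.inRange(hsv,(172,lo[1],lo[2]),(180,255,255))
    for k in cv2.findContours(m,cv2.RETR_EXTERNAL,cv2.CHAIN_APPROX_NONE)[0]:
        if cv2.contourArea(k)<amin: continue
        p=k.reshape(-1,2); w=wworld(p,z,c); o=cv2.minAreaRect((w*1000).astype(np.float32))
        b=cv2.boxPoints(o);e=max(b[1]-b[0],b[2]-b[1],key=np.linalg.norm)
        print(col,p.mean(0).round(),'rect c mm',np.round(o[0],1),'size',np.round(o[1],1),'L ang',(np.degrees(np.arctan2(e[1],e[0]))%180).round(1), 'circ',np.round(cv2.minEnclosingCircle((w*1000).astype(np.float32))[0],1))
E
python3 - <<'E'
from h import *
c=viewer.calibration('wrist')
blobs('w1',c,'blue',.166);blobs('w1',c,'blue',.005);blobs('w1',c,'red',.005);blobs('w1',c,'green',.005);blobs('w1',c,'green',.082);blobs('w1',c,'yellow',.042)
E
```

```text
blue [278. 208.] rect c mm [ 410.5 -256.4] size [37.6 37.6] L ang 91.0 circ [ 410.6 -256.5]
blue [175.  36.] rect c mm [ 573.3 -217.4] size [37.5 38.2] L ang 164.6 circ [ 573.2 -217.2]
blue [278. 208.] rect c mm [ 359.9 -242.2] size [61.1 61.1] L ang 91.0 circ [ 360.  -242.5]
blue [175.  36.] rect c mm [ 624.4 -178.8] size [60.9 62. ] L ang 164.6 circ [ 624.2 -178.6]
red [281. 187.] rect c mm [ 386.  -254.7] size [81.3 64.7] L ang 63.7 circ [ 378.1 -251.2]
red [109. 186.] rect c mm [460.9 -14.6] size [81.7 82.2] L ang 154.1 circ [461.5 -13.8]
green [ 22. 265.] rect c mm [384.8 259. ] size [ 84.4 129.7] L ang 107.9 circ [384.9 259.9]
green [277. 154.] rect c mm [ 424.8 -261.3] size [74.5 63.7] L ang 73.9 circ [ 423.6 -261.2]
green [ 22. 265.] rect c mm [404.4 160.1] size [ 68.9 105.8] L ang 107.9 circ [404.5 160.8]
green [277. 154.] rect c mm [ 437.1 -264.5] size [60.8 52. ] L ang 73.9 circ [ 436.1 -264.5]
yellow [277. 127.] rect c mm [ 467.8 -272.6] size [59.6 16.5] L ang 73.7 circ [ 467.1 -272.4]
```

Emit:
carry_out --plan '[[[0,0,0,-1.5,-1,-20,85],[0,0,0,-1.5,-1,-50,85],[0,0,0,-1.5,-1,-80,85],[0,0,0,-1.5,-1,-110,85],[0,0,0,-1.5,-1,-132,85],[0,0,0,-1.5,-1,-145,85],[0,0,0,-1.5,-1,-149,85],[0,0,0,-1.5,-1,-149,85],[0,0,0,-1.5,-1,-149,60],[0,0,0,-1.5,-1,-149,46],[0,0,0,-1.5,-1,-149,40],[0,0,0,-1.5,-1,-149,34],[0,0,0,-1.5,-1,-149,30],[0,0,0,-1.5,-1,-149,30],[0,0,0,-1.5,-1,-149,30],[0,0,0,-1.5,-1,-149,30]]]' --squeeze 35

```text
clock: 2.85
tcp_pos: [0.4115, -0.2563, 0.1332]
orientation: [0.001, 0.99, -0.139, 0.001]
wrist_force: [-0.4, 0.2, 5.9]
finger_gap: 0.0391
grip_force: 35.3
```

Emit:
carry_out --plan '[[[0,0,0,0,0,8,30],[0,0,0,0,0,22,30],[0,0,0,0,0,40,30],[0,0,0,12,4,50,30],[0,0,0,35,13,50,30],[0,0,0,63,23,50,30],[0,0,0,93,34,50,30],[0,0,0,123,45,50,30],[0,0,0,153,56,40,30],[0,0,0,180,66,20,30],[0,0,0,200,73,-5,30],[0,0,0,210,77,-30,30],[0,0,0,213,78,-55,30],[0,0,0,213,78,-75,30],[0,0,0,213,78,-90,30],[0,0,0,213,78,-102,30],[0,0,0,213,78,-110,30],[0,0,0,213,78,-110,30],[0,0,0,213,78,-110,30]]]'

```text
clock: 4.75
tcp_pos: [0.6243, -0.1782, 0.0228]
orientation: [0.0, 0.99, -0.139, 0.0]
wrist_force: [0.3, -0.2, -1.1]
finger_gap: 0.039
grip_force: 35.4
```

```bash
python3 - <<'E'
from h import *
s=monitor.get_state();print(s['tcp_pos'],s['wrist_force'],s['joint_pos'].round(2));c=viewer.calibration('wrist')
im=snap('wrist','w2')
import pickle;pickle.dump(c,open('w2.pkl','wb'))
blobs('w2',c,'blue',.055);blobs('w2',c,'blue',.005);blobs('w2',c,'yellow',.005);blobs('w2',c,'red',.126)
cv2.imwrite('pics/w2c.png',cv2.resize(im[100:310,150:430,::-1],None,fx=2.5,fy=2.5))
E
```

```text
[ 0.62429073 -0.17815467  0.02284744] [ 0.25910106 -0.2181837  -1.06340693] [-0.4   0.58 -0.07  0.92 -0.    3.02]
blue [277. 310.] rect c mm [ 625.2 -178.8] size [38.  42.3] L ang 160.0 circ [ 625.2 -178.9]
blue [274. 243.] rect c mm [ 656.5 -186.6] size [42.9 29.9] L ang 76.6 circ [ 650.4 -185.1]
blue [277. 310.] rect c mm [ 589.6 -168.7] size [55.2 61.4] L ang 160.0 circ [ 589.7 -168.7]
blue [274. 243.] rect c mm [ 635.1 -179.9] size [62.3 43.4] L ang 76.6 circ [ 626.3 -177.8]
```

View pics/w2c.png

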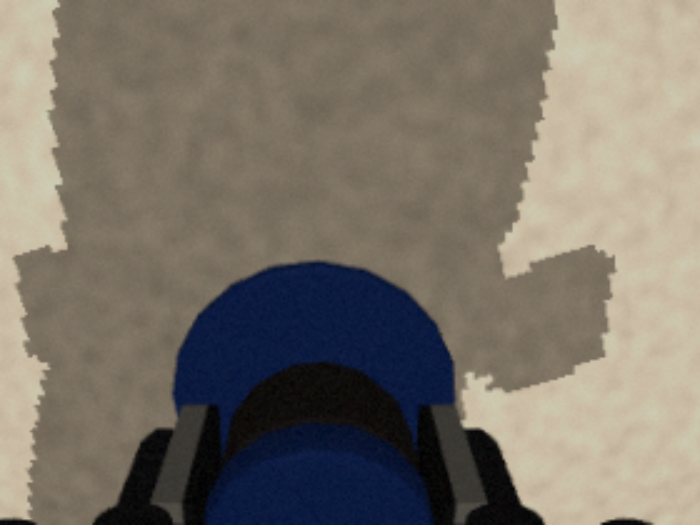

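The honey pot is centred over the blue mat: pot at (625,−179), mat arc about (626,−178).

Emit:
carry_out --plan '[[[0,0,0,0,0,-4,30],[0,0,0,0,0,-8,30],[0,0,0,0,0,-10,30],[0,0,0,0,0,-11,30],[0,0,0,0,0,-11,30],[0,0,0,0,0,-11,44],[0,0,0,0,0,-11,55],[0,0,0,0,0,-10,70],[0,0,0,0,0,-10,84],[0,0,0,0,0,-10,84],[0,0,0,0,0,-5,84],[0,0,0,0,0,15,84],[0,0,0,0,0,45,84],[0,0,0,0,0,85,84],[0,0,0,-20,-5,130,84],[0,0,0,-60,-18,175,84],[0,0,0,-100,-34,210,84],[0,0,0,-145,-52,225,84],[0,0,0,-190,-68,225,84],[0,0,0,-214,-80,225,84]]]'

```text
clock: 6.8
tcp_pos: [0.4083, -0.2585, 0.2493]
orientation: [0.001, 0.99, -0.139, 0.001]
wrist_force: [0.9, -0.9, 1.0]
finger_gap: 0.0841
grip_force: 0.0
```

Emit:
carry_out --plan '[[[0,0,0,0,0,0,84],[0,0,0,0,0,0,84]]]'

```text
clock: 7.0
tcp_pos: [0.4096, -0.2585, 0.2481]
orientation: [0.0, 0.99, -0.14, 0.001]
wrist_force: [1.1, 0.9, -0.1]
finger_gap: 0.0837
grip_force: 0.0
```

```bash
python3 - <<'E'
from h import *
s=monitor.get_state();print(s['tcp_pos'],s['joint_pos'].round(2));c=viewer.calibration('wrist')
snap('wrist','w3')
blobs('w3',c,'blue',.045);blobs('w3',c,'blue',.005);blobs('w3',c,'red',.126);blobs('w3',c,'red',.005);blobs('w3',c,'green',.005)
E
```

```text
[ 0.40955495 -0.25849869  0.24813184] [-0.73  0.13 -0.15  1.29  0.    2.69]
blue [162.  30.] rect c mm [ 610.8 -186.9] size [58.7 56. ] L ang 78.6 circ [ 612.7 -186.4]
blue [162.  30.] rect c mm [ 624.9 -176. ] size [65.5 62.4] L ang 78.6 circ [ 627.  -175.4]
red [276. 202.] rect c mm [ 411.  -258.6] size [57.5 58.1] L ang 163.9 circ [ 411.2 -258.5]
red [ 96. 192.] rect c mm [470.2 -97.5] size [57.1 55.9] L ang 74.4 circ [470.  -97.4]
red [276. 202.] rect c mm [ 375.5 -248. ] size [83.8 84.6] L ang 163.9 circ [ 375.8 -247.9]
red [ 96. 192.] rect c mm [461.7 -13.5] size [83.2 81.4] L ang 74.4 circ [461.4 -13.3]
green [ 13. 273.] rect c mm [384.1 259.1] size [ 84.3 129.4] L ang 108.1 circ [383.4 259.2]
green [273. 158.] rect c mm [ 424.8 -259.8] size [75.9 64. ] L ang 73.8 circ [ 424.3 -259.1]
```

View pics/w3.png

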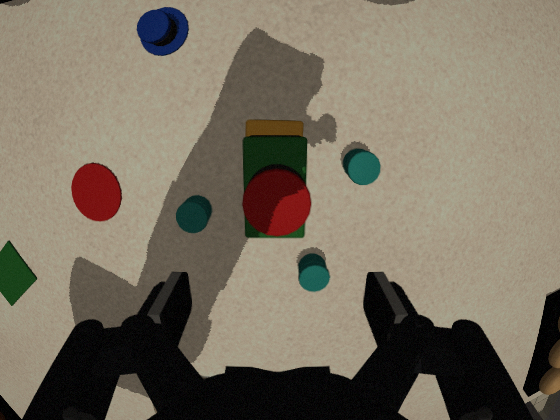

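The honey pot stands on the blue mat (162,30). The red lid is at (276,202), TCP within 2 mm of it.

Emit:
carry_out --plan '[[[0,0,0,1.5,0,-20,84],[0,0,0,1.5,0,-50,84],[0,0,0,1.5,0,-80,84],[0,0,0,1.5,0,-110,84],[0,0,0,1.5,0,-135,84],[0,0,0,1.5,0,-150,84],[0,0,0,1.5,0,-156,84],[0,0,0,1.5,0,-156,84],[0,0,0,1.5,0,-156,70],[0,0,0,1.5,0,-156,62],[0,0,0,1.5,0,-156,56],[0,0,0,1.5,0,-156,50],[0,0,0,1.5,0,-156,50],[0,0,0,1.5,0,-156,50],[0,0,0,1.5,0,-156,50],[0,0,0,1.5,0,-156,50]]]' --squeeze 45

```text
clock: 8.65
tcp_pos: [0.4125, -0.2587, 0.0927]
orientation: [0.001, 0.99, -0.139, 0.001]
wrist_force: [1.2, 0.1, 6.0]
finger_gap: 0.0586
grip_force: 48.8
```

Emit:
carry_out --plan '[[[0,0,0,0,0,6,50],[0,0,0,0,0,18,50],[0,0,0,0,0,30,50],[0,0,0,2,10,35,50],[0,0,0,7,34,35,50],[0,0,0,13,64,35,50],[0,0,0,19,95,35,50],[0,0,0,26,127,35,50],[0,0,0,32,159,30,50],[0,0,0,39,190,15,50],[0,0,0,45,218,-5,50],[0,0,0,49,237,-25,50],[0,0,0,50,244,-42,50],[0,0,0,50,245,-54,50],[0,0,0,50,245,-62,50],[0,0,0,50,245,-66,50],[0,0,0,50,245,-66,50],[0,0,0,50,245,-66,50]]]'

```text
clock: 10.45
tcp_pos: [0.457, -0.032, 0.0259]
orientation: [-0.008, 0.992, -0.127, 0.001]
wrist_force: [-0.2, -0.0, -1.4]
finger_gap: 0.0588
grip_force: 48.8
```

```bash
python3 - <<'E'
from h import *
s=monitor.get_state();print(s['tcp_pos'],s['orientation'].round(3),s['joint_pos'].round(2));c=viewer.calibration('wrist')
snap('wrist','w4')
blobs('w4',c,'red',.06,80);blobs('w4',c,'red',.005,80);blobs('w4',c,'green',.005);blobs('w4',c,'yellow',.005)
E
```

```text
[ 0.45700964 -0.03199899  0.02586964] [-0.008  0.992 -0.127  0.001] [-0.26  0.26 -0.58  0.73  0.02  3.14]
red [255. 270.] rect c mm [470.7 -29.3] size [87.2 58.4] L ang 14.3 circ [470.7 -29.2]
red [255. 270.] rect c mm [437.4 -16.1] size [131.4  87.9] L ang 14.3 circ [437.4 -16. ]
green [ 24. 362.] rect c mm [386.1 258.2] size [ 70.9 143.6] L ang 118.9 circ [385.2 257.8]
```

Emit:
carry_out --plan '[[[0,0,0.05,0,0,10,50],[0,0,0.15,0,0,20,50],[0,0,0.25,0,0,20,50],[0,0,0.35,0,0,20,50],[0,0,0.45,0,0,20,50],[0,0,0.5,0,0,20,50],[0,0,0.5,0,0,20,50],[0,0,0.5,0,0,20,50],[0,0,0.5,0,0,20,50]]]'

```text
clock: 11.4
tcp_pos: [0.4567, -0.0319, 0.0456]
orientation: [-0.008, 0.993, 0.122, -0.001]
wrist_force: [0.8, 1.1, -1.2]
finger_gap: 0.0589
grip_force: 48.7
```

```bash
python3 - <<'E'
from h import *
s=monitor.get_state();print(s['tcp_pos'],s['orientation'].round(4),s['joint_pos'].round(2));c=viewer.calibration('wrist')
snap('wrist','w5')
blobs('w5',c,'red',.079,80);blobs('w5',c,'red',.005,80);blobs('w5',c,'green',.005);blobs('w5',c,'yellow',.005)
E
```

```text
[ 0.45671109 -0.03190218  0.04555086] [-7.500e-03  9.925e-01  1.219e-01 -8.000e-04] [-0.25  0.24 -0.54  0.79  0.01  2.64]
red [261. 261.] rect c mm [472.8 -26. ] size [95.2 57.7] L ang 22.7 circ [472.4 -24.8]
red [261. 261.] rect c mm [428.9 -33.8] size [159.6  96.7] L ang 22.7 circ [428.3 -31.7]
green [543. 385.] rect c mm [ 320.8 -405.6] size [159.  66.] L ang 49.2 circ [ 332.7 -415.8]
yellow [529. 328.] rect c mm [ 418.9 -286.5] size [ 35.1 107.1] L ang 162.1 circ [ 419.8 -283.7]
yellow [ 8. 17.] rect c mm [576.9 196. ] size [37.1 30. ] L ang 20.4 circ [575. 201.]
```

View pics/w5.png

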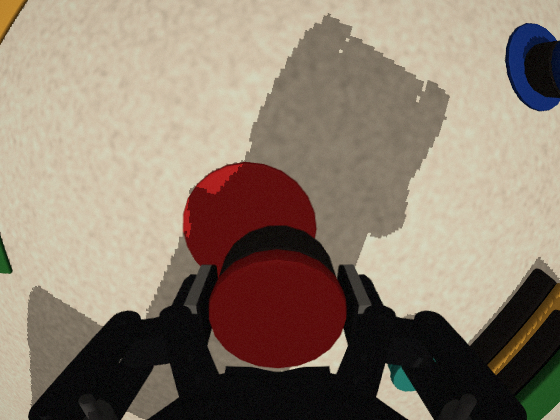

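Emit:
carry_out --plan '[[[-0.005,-0.001,0,2,6,0,50],[-0.01,-0.003,0,4,14,0,50],[-0.0147,-0.0034,0,5.5,18.5,-5,50],[-0.0147,-0.0034,0,5.5,18.5,-12,50],[-0.0147,-0.0034,0,5.5,18.5,-20,50],[-0.0147,-0.0034,0,5.5,18.5,-24,50],[-0.0147,-0.0034,0,5.5,18.5,-24,50],[-0.0147,-0.0034,0,5.5,18.5,-24,50]]]'

```text
clock: 12.25
tcp_pos: [0.4619, -0.0135, 0.0211]
orientation: [-0.0, 0.993, 0.122, -0.001]
wrist_force: [-0.3, 0.8, -1.5]
finger_gap: 0.0589
grip_force: 48.7
```

```bash
python3 - <<'E'
from h import *
s=monitor.get_state();print(s['tcp_pos'],s['orientation'].round(4),s['joint_pos'].round(2));c=viewer.calibration('wrist');print(c['K'][0],c['eye'],Rot(c).tolist())
im=snap('wrist','w6')
blobs('w6',c,'red',.055,80);blobs('w6',c,'red',.005,80)
cv2.imwrite('pics/w6c.png',cv2.resize(im[170:400,150:400,::-1],None,fx=2.5,fy=2.5))
E
```

```text
[ 0.46186087 -0.01347046  0.02107806] [-2.000e-04  9.925e-01  1.222e-01 -5.000e-04] [-0.2   0.28 -0.57  0.73  0.    2.69]
[325.1922621    0.         277.11577057] [0.5423361  0.00595551 0.16378856] [[0.24232362325903328, -0.9190872552596201, -0.3107376366485919], [-0.9701952320017107, -0.22978551657070362, -0.07694041964716508], [-0.0006880492432199958, 0.3201206547439154, -0.9473765317942842]]
red [274. 277.] rect c mm [473.7 -10.2] size [84.5 57.4] L ang 17.3 circ [473.7 -10.4]
red [274. 277.] rect c mm [442.1 -17.6] size [123.3  83.7] L ang 17.3 circ [442.2 -17.8]
```

View pics/w6c.png

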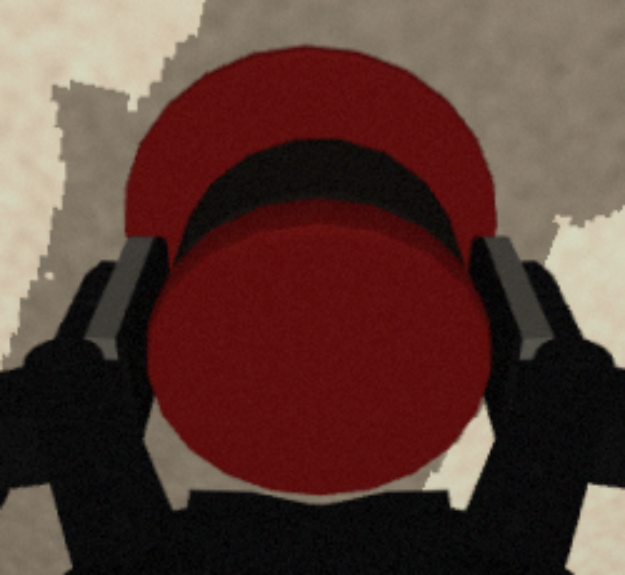

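Jam pot is over the red mat, about 1.5 mm to the right of its centre (pot crop column 319, mat 310); correcting on the way down.

Emit:
carry_out --plan '[[[0,0,0,-0.5,1.5,-2,50],[0,0,0,-0.5,1.5,-4,50],[0,0,0,-0.5,1.5,-5,50],[0,0,0,-0.5,1.5,-6,50],[0,0,0,-0.5,1.5,-6,50],[0,0,0,-0.5,1.5,-6,64],[0,0,0,-0.5,1.5,-6,75],[0,0,0,-0.5,1.5,-6,85],[0,0,0,-0.5,1.5,-6,85],[0,0,0,-0.5,1.5,-2,85],[0,0,0,-0.5,1.5,15,85],[0,0,0,-0.5,1.5,45,85],[0,0,0,-0.5,1.5,85,85],[0,0,0.1,-0.5,1.5,125,85],[0,0,0.2,-0.5,-5,165,85],[0,0,0.35,-5,-25,200,85],[0,0,0.5,-12,-55,225,85],[0,0,0.65,-20,-90,230,85],[0,0,0.8,-28,-130,230,85],[0,0,0.95,-36,-170,230,85]]]'

```text
clock: 14.3
tcp_pos: [0.4269, -0.1804, 0.2523]
orientation: [0.001, 0.834, 0.552, 0.0]
wrist_force: [1.2, 1.0, -0.4]
finger_gap: 0.0851
grip_force: 0.0
```

Emit:
carry_out --plan '[[[0,0,0.15,-8,-40,0,85],[0,0,0.3,-14,-75,0,85],[0,0,0.45,-14,-75,0,85],[0,0,0.6,-14,-75,0,85],[0,0,0.75,-14,-75,0,85],[0,0,0.9,-14,-75,0,85],[0,0,1.05,-14,-75,0,85],[0,0,1.2,-14,-75,0,85],[0,0,1.35,-14,-75,0,85],[0,0,1.5,-14,-75,0,85],[0,0,1.65,-14,-75,0,85],[0,0,1.668,-14,-75,0,85],[0,0,1.668,-14,-75,0,85],[0,0,1.668,-14,-75,0,85]]]'

```text
clock: 15.7
tcp_pos: [0.413, -0.2542, 0.2514]
orientation: [0.0, 0.156, 0.988, -0.0]
wrist_force: [0.5, 0.6, 0.8]
finger_gap: 0.0848
grip_force: 0.0
```

```bash
python3 - <<'E'
from h import *
s=monitor.get_state();print(s['tcp_pos'],s['orientation'].round(4),s['joint_pos'].round(2));c=viewer.calibration('wrist')
snap('wrist','w7')
blobs('w7',c,'green',.082);blobs('w7',c,'yellow',.042,80);blobs('w7',c,'red',.049);blobs('w7',c,'red',.005)
E
```

```text
[ 0.41304707 -0.25415373  0.25139583] [ 2.000e-04  1.565e-01  9.877e-01 -2.000e-04] [-0.72  0.13 -0.14  1.3  -0.   -0.4 ]
green [274. 186.] rect c mm [ 411.  -256.5] size [ 60.6 102.7] L ang 163.6 circ [ 411.  -256.6]
yellow [552. 234.] rect c mm [624.  122.7] size [132.5  65.2] L ang 4.9 circ [621.4 152.7]
yellow [277. 129.] rect c mm [ 359.1 -236.9] size [60.5 14.1] L ang 71.2 circ [ 360.5 -237.4]
red [462. 157.] rect c mm [448.2 -29. ] size [90.6 72.2] L ang 78.3 circ [449.8 -28.6]
red [462. 157.] rect c mm [462.6  -3.5] size [102.2  81.4] L ang 78.3 circ [464.3  -3. ]
```

View pics/w7.png

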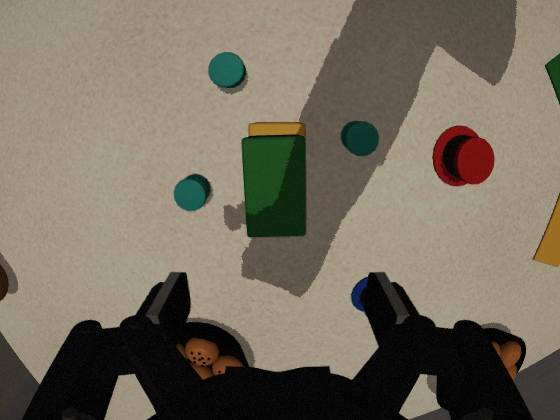

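Green dish measured at (411,−256.5), length angle 163.6°. Jam pot stands on the red mat.

Emit:
carry_out --plan '[[[0,0,0.028,-2,-2.3,-25,85],[0,0,0.028,-2,-2.3,-60,85],[0,0,0.028,-2,-2.3,-95,85],[0,0,0.028,-2,-2.3,-130,85],[0,0,0.028,-2,-2.3,-160,85],[0,0,0.028,-2,-2.3,-182,85],[0,0,0.028,-2,-2.3,-195,85],[0,0,0.028,-2,-2.3,-200,85],[0,0,0.028,-2,-2.3,-200,85],[0,0,0.028,-2,-2.3,-200,72],[0,0,0.028,-2,-2.3,-200,65],[0,0,0.028,-2,-2.3,-200,60],[0,0,0.028,-2,-2.3,-200,54],[0,0,0.028,-2,-2.3,-200,54],[0,0,0.028,-2,-2.3,-200,54],[0,0,0.028,-2,-2.3,-200,54]]]' --squeeze 60

```text
clock: 17.35
tcp_pos: [0.4119, -0.2571, 0.0526]
orientation: [0.001, 0.141, 0.99, -0.001]
wrist_force: [-0.3, 1.2, 6.0]
finger_gap: 0.061
grip_force: 63.5
```

Emit:
carry_out --plan '[[[0,0,0,0,0,6,54],[0,0,0,0,0,18,54],[0,0,0,0,0,35,54],[0,0,0,0,0,52,54],[0,0,-0.02,0,8,64,54],[0,0,-0.06,-1,26,70,54],[0,0,-0.12,-2,52,70,54],[0,0,-0.18,-4,82,70,54],[0,0,-0.24,-5,114,70,54],[0,0,-0.3,-7,146,70,54],[0,0,-0.37,-9,178,70,54],[0,0,-0.44,-11,210,70,54],[0,0,-0.51,-13,242,70,54],[0,0,-0.58,-14,274,70,54],[0,0,-0.65,-16,306,70,54],[0,0,-0.72,-18,338,70,54],[0,0,-0.79,-20,370,70,54],[0,0,-0.85,-21,400,70,54],[0,0,-0.9,-22,426,70,54],[0,0,-0.92,-23,440,70,54]]]'

```text
clock: 19.35
tcp_pos: [0.3879, 0.1853, 0.1221]
orientation: [0.0, 0.566, 0.824, 0.0]
wrist_force: [0.4, 0.3, -2.6]
finger_gap: 0.0612
grip_force: 66.3
```

Emit:
carry_out --plan '[[[0,0,-0.01,-1,10,0,54],[0,0,-0.02,-2,24,0,54],[0,0,-0.035,-3,44,0,54],[0,0,-0.047,-4,60,-6,54],[0,0,-0.047,-4.5,70,-18,54],[0,0,-0.047,-4.5,75,-34,54],[0,0,-0.047,-4.5,76,-48,54],[0,0,-0.047,-4.5,76,-60,54],[0,0,-0.047,-4.5,76,-70,54],[0,0,-0.047,-4.5,76,-70,54],[0,0,-0.047,-4.5,76,-70,54]]]'

```text
clock: 20.45
tcp_pos: [0.3835, 0.2593, 0.0513]
orientation: [0.0, 0.585, 0.811, -0.001]
wrist_force: [-0.9, 0.3, -2.2]
finger_gap: 0.0611
grip_force: 66.2
```

```bash
python3 - <<'E'
from h import *
s=monitor.get_state();t=s['tcp_pos'];o=s['orientation'];print(t,o.round(4),s['joint_pos'].round(2),'toolx',np.degrees(2*np.arctan2(o[2],o[1])));c=viewer.calibration('wrist')
im=snap('wrist','w8')
zt=t[2]-.0106+.04;print(zt)
blobs('w8',c,'green',zt);blobs('w8',c,'green',.005)
E
```

```text
[0.38349727 0.2592853  0.05128596] [ 0.000e+00  5.855e-01  8.107e-01 -5.000e-04] [ 0.42  0.24 -0.53  0.8  -0.    1.67] toolx 108.32454483814595
0.0806859574390712
green [277. 250.] rect c mm [378.9 274.2] size [ 60.3 113.9] L ang 108.3 circ [379.5 273. ]
green [277. 250.] rect c mm [392.7 232.3] size [100.6 189.9] L ang 108.3 circ [393.8 230.3]
```

View pics/w8.png

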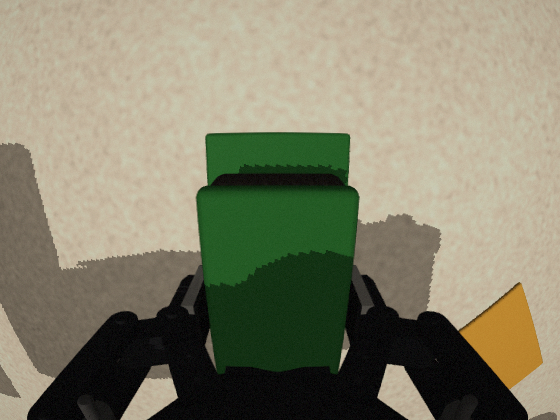

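The mat's far edge runs from (206,135) to (350,133), the dish lid's far edge from (199,188) to (358,188).

```bash
python3 - <<'E'
from h import *
c=viewer.calibration('wrist')
m=wworld([(206,134.5),(350,133)],.005,c);d=wworld([(198,189),(358.5,189)],.0807,c)
L=np.array([np.cos(np.radians(108.3)),np.sin(np.radians(108.3))])
print(m,np.linalg.norm(m[0]-m[1]),d,np.linalg.norm(d[0]-d[1]))
for e,n in((m,.064),(d,.052)):
    v=e[1]-e[0]
    print('L ang from W',np.degrees(np.arctan2(v[1],v[0]))%180-90, 'c+',(e.mean(0)-n*L).round(4),'c-',(e.mean(0)+n*L).round(4))
E
```

```text
[[0.32390122 0.30894968]
 [0.40402186 0.33643364]] 0.0847035150951592 [[0.3401818  0.30001329]
 [0.39633081 0.31859133]] 0.059142670606399564
L ang from W -71.06637908645484 c+ [0.3841 0.2619] c- [0.3439 0.3835]
L ang from W -71.69215311885206 c+ [0.3846 0.2599] c- [0.3519 0.3587]
```

Emit:
carry_out --plan '[[[0,0,0.008,-0.3,1.5,-8,54],[0,0,0.008,-0.3,1.5,-18,54],[0,0,0.008,-0.3,1.5,-26,54],[0,0,0.008,-0.3,1.5,-31,54],[0,0,0.008,-0.3,1.5,-34,54],[0,0,0.008,-0.3,1.5,-35.5,54],[0,0,0.008,-0.3,1.5,-36.5,54],[0,0,0.008,-0.3,1.5,-36.5,54],[0,0,0.008,-0.3,1.5,-36.5,64],[0,0,0.008,-0.3,1.5,-36.5,75],[0,0,0.008,-0.3,1.5,-36.5,85],[0,0,0.008,-0.3,1.5,-36.5,85],[0,0,0.008,-0.3,1.5,-30,85],[0,0,0.008,-0.3,1.5,-10,85],[0,0,0.008,-0.3,1.5,25,85],[0,0,0.008,-0.3,1.5,65,85],[0,0,0.008,-0.3,1.5,105,85],[0,0,0.1,5,-15,140,85],[0,0,0.2,10,-45,165,85],[0,0,0.3,15,-80,180,85]]]'

```text
clock: 22.5
tcp_pos: [0.3996, 0.1794, 0.2343]
orientation: [0.002, 0.455, 0.891, 0.001]
wrist_force: [0.9, -0.3, 0.1]
finger_gap: 0.0848
grip_force: 0.0
```

Emit:
carry_out --plan '[[[0,0,0.06,2,-40,10,85],[0,0,0.12,4,-80,10,85],[0,0,0.18,6,-120,10,85],[0,0,0.24,8,-160,10,85],[0,0,0.3,10,-200,10,85],[0,0,0.36,12,-240,10,85],[0,0,0.42,13,-280,10,85],[0,0,0.48,13,-320,10,85],[0,0,0.54,13,-360,10,85],[0,0,0.6,13,-395,10,85],[0,0,0.65,13,-422,10,85],[0,0,0.65,13,-436,10,85],[0,0,0.65,13,-436,10,85],[0,0,0.65,13,-436,10,85],[0,0,0.65,13,-436,10,85]]]'

```text
clock: 24.0
tcp_pos: [0.4115, -0.2551, 0.2415]
orientation: [0.0, 0.149, 0.989, 0.0]
wrist_force: [-0.1, -0.0, -0.3]
finger_gap: 0.0853
grip_force: 0.0
```

```bash
python3 - <<'E'
from h import *
s=monitor.get_state();t=s['tcp_pos'];o=s['orientation'];print(t,s['joint_pos'].round(2),'toolx',np.degrees(2*np.arctan2(o[2],o[1])));c=viewer.calibration('wrist')
snap('wrist','w9')
blobs('w9',c,'yellow',.042);blobs('w9',c,'yellow',.005);blobs('w9',c,'red',.049)
E
```

```text
[ 0.4115236  -0.25507889  0.24147176] [-0.72  0.13 -0.16  1.28  0.   -0.42] toolx 162.8207461905041
yellow [552. 244.] rect c mm [630.  119.2] size [120.4  59.2] L ang 7.1 circ [626.4 148.4]
yellow [278. 180.] rect c mm [ 413.1 -254.7] size [ 60.8 128.9] L ang 162.0 circ [ 413.4 -254.4]
yellow [552. 244.] rect c mm [662.  157.1] size [133.4  65.6] L ang 7.1 circ [658.  189.4]
yellow [278. 180.] rect c mm [ 421.7 -257.2] size [ 67.4 142.9] L ang 162.0 circ [ 422.  -256.9]
red [467. 162.] rect c mm [447.8 -29.3] size [91.7 72.9] L ang 78.7 circ [449.3 -29.2]
```

View pics/w9.png

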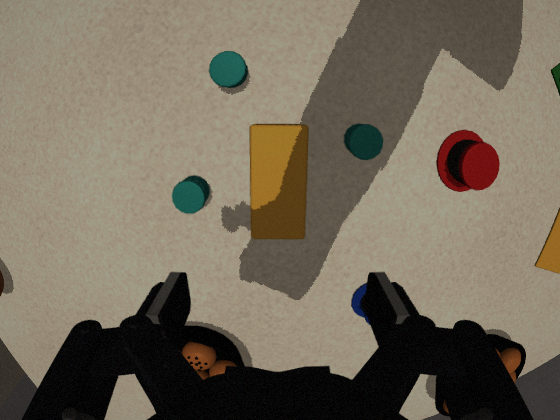

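Emit:
carry_out --plan '[[[0,0,-0.014,1.5,0.4,-25,85],[0,0,-0.014,1.5,0.4,-65,85],[0,0,-0.014,1.5,0.4,-105,85],[0,0,-0.014,1.5,0.4,-145,85],[0,0,-0.014,1.5,0.4,-180,85],[0,0,-0.014,1.5,0.4,-207,85],[0,0,-0.014,1.5,0.4,-222,85],[0,0,-0.014,1.5,0.4,-230,85],[0,0,-0.014,1.5,0.4,-230,85],[0,0,-0.014,1.5,0.4,-230,72],[0,0,-0.014,1.5,0.4,-230,65],[0,0,-0.014,1.5,0.4,-230,60],[0,0,-0.014,1.5,0.4,-230,54],[0,0,-0.014,1.5,0.4,-230,54],[0,0,-0.014,1.5,0.4,-230,54],[0,0,-0.014,1.5,0.4,-230,54]]]' --squeeze 70

```text
clock: 25.65
tcp_pos: [0.4142, -0.2561, 0.0129]
orientation: [0.002, 0.157, 0.988, -0.0]
wrist_force: [0.5, 2.1, 6.5]
finger_gap: 0.0612
grip_force: 74.4
```

Emit:
carry_out --plan '[[[0,0,0,0,0,5,54],[0,0,0,0,0,17,54],[0,0,0,0,0,35,54],[0,0,0,0,0,55,54],[0,0,0,3,6,75,54],[0,0,-0.01,9,18,85,54],[0,0,-0.03,19,38,88,54],[0,0,-0.05,31,63,88,54],[0,0,-0.07,45,91,88,54],[0,0,-0.09,59,119,88,54],[0,0,-0.11,73,147,88,54],[0,0,-0.13,87,175,88,54],[0,0,-0.15,101,203,88,54],[0,0,-0.17,115,232,88,54],[0,0,-0.19,129,261,88,54],[0,0,-0.21,143,290,88,54],[0,0,-0.23,157,318,88,54],[0,0,-0.25,170,345,88,54],[0,0,-0.25,181,367,88,54],[0,0,-0.25,188,381,88,54]]]'

```text
clock: 27.65
tcp_pos: [0.6015, 0.1265, 0.0997]
orientation: [0.0, 0.278, 0.961, -0.0]
wrist_force: [0.2, -0.3, -5.7]
finger_gap: 0.0608
grip_force: 77.4
```

Emit:
carry_out --plan '[[[0,0,0,6,12,0,54],[0,0,0,16,32,0,54],[0,0,0,27,54,0,54],[0,0,0,35,70,-6,54],[0,0,0,38,76,-18,54],[0,0,0,38.5,78,-32,54],[0,0,0,38.5,78,-44,54],[0,0,0,38.5,78,-50,54],[0,0,0,38.5,78,-50,54],[0,0,0,38.5,78,-50,54]]]'

```text
clock: 28.65
tcp_pos: [0.6395, 0.2023, 0.0493]
orientation: [0.0, 0.279, 0.96, -0.0]
wrist_force: [0.2, -0.7, -4.2]
finger_gap: 0.0608
grip_force: 77.4
```

```bash
python3 - <<'E'
from h import *
s=monitor.get_state();t=s['tcp_pos'];o=s['orientation'];print(t,s['joint_pos'].round(2),'toolx',np.degrees(2*np.arctan2(o[2],o[1])), s['orientation'].round(4))
snap('wrist','w10'); print('lid z',t[2]-.0129+.042)
E
```

```text
[0.6394886  0.20225922 0.04934296] [ 0.19  0.59  0.03  1.01 -0.    0.75] toolx 147.59238190647844 [ 1.000e-04  2.791e-01  9.603e-01 -3.000e-04]
lid z 0.07844296153159247
```

View pics/w10.png

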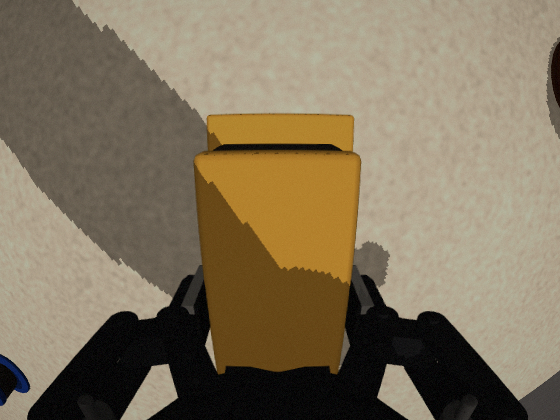

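The mat's far edge runs from (208,115.5) to (354,115.5), the lid's far edge from (194,154.5) to (360.5,154.5).

```bash
python3 - <<'E'
from h import *
c=viewer.calibration('wrist')
a=np.radians(147.6);L=np.array([np.cos(a),np.sin(a)])
for e,n in((wworld([(207.5,115),(354,115)],.005,c),.077),(wworld([(194,155),(360.5,155)],.0784,c),.065)):
    v=e[1]-e[0];print(np.linalg.norm(v),'L',np.degrees(np.arctan2(v[1],v[0]))+90,(e.mean(0)-n*L).round(4))
E
```

```text
0.08467136954984375 L 147.71243442786943 [0.6408 0.2044]
0.060108389566697215 L 147.5807929649838 [0.6402 0.2023]
```

Emit:
carry_out --plan '[[[0,0,0.002,0.5,1.7,-6,54],[0,0,0.002,0.5,1.7,-15,54],[0,0,0.002,0.5,1.7,-23,54],[0,0,0.002,0.5,1.7,-28,54],[0,0,0.002,0.5,1.7,-30,54],[0,0,0.002,0.5,1.7,-31.5,54],[0,0,0.002,0.5,1.7,-32.5,54],[0,0,0.002,0.5,1.7,-32.5,54],[0,0,0.002,0.5,1.7,-32.5,64],[0,0,0.002,0.5,1.7,-32.5,75],[0,0,0.002,0.5,1.7,-32.5,85],[0,0,0.002,0.5,1.7,-32.5,85],[0,0,0.002,0.5,1.7,-27,85],[0,0,0.002,0.5,1.7,-7,85],[0,0,0.002,0.5,1.7,25,85],[0,0,0.002,0.5,1.7,65,85],[0,0,0.002,0.5,1.7,105,85],[0,0,0.002,-10,-20,145,85],[0,0,0.002,-35,-50,185,85],[0,0,0.002,-60,-85,210,85]]]'

```text
clock: 30.7
tcp_pos: [0.5827, 0.1216, 0.2594]
orientation: [0.002, 0.277, 0.961, 0.001]
wrist_force: [-0.0, -1.2, 0.5]
finger_gap: 0.0854
grip_force: 0.0
```

Emit:
carry_out --plan '[[[0,0,0,-15,-35,15,85],[0,0,0,-30,-75,20,85],[0,0,0,-50,-115,20,85],[0,0,0,-70,-140,20,85],[0,0,0,-70,-140,20,85],[0,0,0,-70,-140,20,85]]]'

```text
clock: 31.3
tcp_pos: [0.5123, -0.0189, 0.2772]
orientation: [0.001, 0.279, 0.96, 0.0]
wrist_force: [-0.2, 0.1, 0.3]
finger_gap: 0.0851
grip_force: 0.0
```

```bash
python3 - <<'E'
from h import *
s=monitor.get_state();print(s['clock'],s['tcp_pos'])
a=snap('scene','s9')[120:330,150:430,::-1]; cv2.imwrite('pics/s9c.png',cv2.resize(a,None,fx=2.8,fy=2.8,interpolation=cv2.INTER_CUBIC))
E
```

```text
31.3 [ 0.51231267 -0.01887563  0.27723114]
```

View pics/s9c.png

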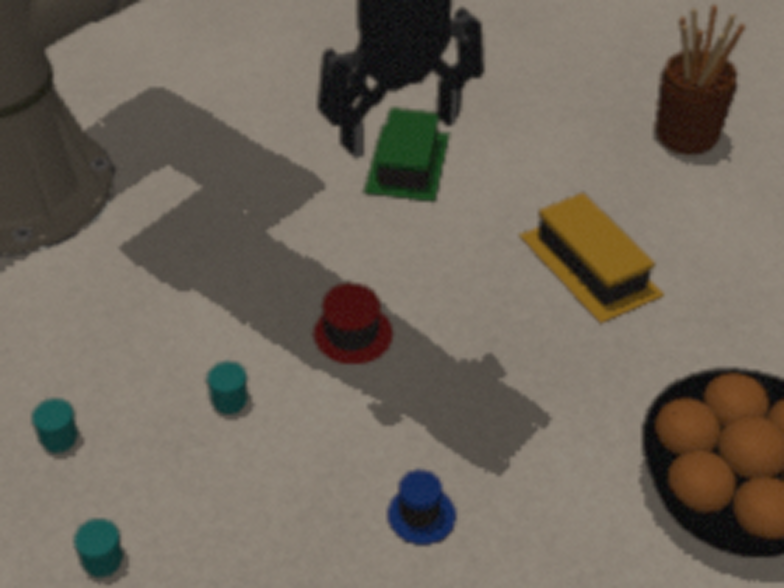

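All four dishes stand centred and upright on their mats: honey at (421,510), jam at (352,330), olive at (405,150) and butter at (595,255). The turquoise pots and the breadstick cup are where they were, and the arm is clear.

```bash
python3 -c "
from h import *
print(order.hand_in())"
```

```text
the job is handed in; nothing more can be done
None
```

The job is handed in at about 31 s. The final picture shows all four dishes upright and centred on their mats, the oblong two lined up lengthwise, with the gripper open and clear and the rolls and breadsticks never touched; no verdict came back.

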